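# Turn the snap press's turret to the red die

## Task

Set up the snap press for the red die: with a fingertip, push on the turret's arms to turn it, either way, until the red-topped die stands squarely under the ram, and leave it there. Only then press the green ready button fully down and let go. Take nothing in the gripper: all four dies stay seated in their cups and the things lying about on the bench are left where they are.

Things in the scene. Friction and masses are not known exactly. Their poses are not given: they have to be found in the camera images.
- turret (a joint): the press's turret, a level four-armed star turning about the vertical axis through its hub: either way, no stops, 0.2 N m of friction, stays where it is left. Value: angle in rad turned since the start, counter-clockwise from above positive (it does not tell where the arms point). Below the arms are only the table and the press's blue foot, 20 mm tall
- turret_hub (a point): top centre of the turret's hub (56 mm across), on its axis, 72 mm above the table. Four aluminium arms at 90 degrees, bars 14 mm wide, 36 to 52 mm above the table, run out to black ball ends (22 mm) centred 138 mm from the axis; each carries a cup (38 mm outside, 28 inside, rim 68 mm above the table) 75 mm out. The bar is bare from 95 to 127 mm out: push there
- ram_face (a point): centre of the lower face of the fixed steel ram (30 mm across), 118 mm above the table, 75 mm from the turret's axis. Above it a blue beam (36 mm wide, 160 to 200 mm up, an aluminium cylinder of 48 mm on it to 273 mm) runs straight outwards from the hub to a blue column (50 mm wide) 180 to 236 mm from the axis. The turret's other side is open
- ready_button (a joint): the green ready button, a spring push button: 0 up, 0.006 m fully down, which takes 5 N; it counts as pressed beyond 0.004
- ready_button_top (a point): centre of the green button's top (34 mm across, pressed straight down), on a grey control box 85 x 75 x 45 mm fixed to the table
- die_red_mid (a point): centre of the red-topped die, a loose steel plug 26 mm across and 38 mm tall (red upper third, 24 mm across) standing upright in one of the turret's four cups, which differs from start to start; this point is 19 mm above its foot and 71 mm above the table, 75 mm from the turret's axis in the line of its arm (up to 1 mm of play)
- die_blue_mid (a point): centre of the blue-topped die, a loose steel plug 26 mm across and 38 mm tall (blue upper third, 24 mm across) standing upright in one of the turret's four cups, which differs from start to start; this point is 19 mm above its foot and 71 mm above the table, 75 mm from the turret's axis in the line of its arm (up to 1 mm of play)
- die_yellow_mid (a point): centre of the yellow-topped die, a loose steel plug 26 mm across and 38 mm tall (yellow upper third, 24 mm across) standing upright in one of the turret's four cups, which differs from start to start; this point is 19 mm above its foot and 71 mm above the table, 75 mm from the turret's axis in the line of its arm (up to 1 mm of play)
- die_green_mid (a point): centre of the green-topped die, a loose steel plug 26 mm across and 38 mm tall (green upper third, 24 mm across) standing upright in one of the turret's four cups, which differs from start to start; this point is 19 mm above its foot and 71 mm above the table, 75 mm from the turret's axis in the line of its arm (up to 1 mm of play)
- spool_green: green thread spool, 48 mm across, 74 mm tall, standing; origin at the centre of its underside
- spool_blue: blue thread spool, 48 mm across, 74 mm tall, standing; origin at the centre of its underside
- spool_yellow: yellow thread spool, 48 mm across, 74 mm tall, standing; origin at the centre of its underside
- rivet_jar: amber glass jar with brass lid, 64 mm across, 75 mm tall, standing; origin at the centre of its underside
- mallet: rubber-headed mallet, 260 mm long, lying; origin on its underside, handle towards its -x
- awl: wooden-handled awl, 160 mm long, lying; origin on its underside
- wax_block: brown block of wax, 75 x 45 x 25 mm; origin at the centre of its underside
There are look-alikes about, which are no part of the job. What is shaped like the part that bears die_red_mid but white is not meant.

How it is judged (in metres and radians):
On the way, in this order (a step that is already met when the one before it is completed fails the run):
1. the red die stands under the ram (centres within 6 mm, seen from above) and the turret is still (horizontal distance between die_red_mid and ram_face below 0.006 m and velocity of joint turret between -0.05 and 0.05 rad/s), for 0.3 s.
2. the green button is pressed (beyond 4 mm) with the red die under the ram (horizontal distance between die_red_mid and ram_face below 0.006 m and value of joint ready_button above 0.004 m), for 0.05 s.
At the end, for the whole second after the job is handed in: The red die's centre is within 6 mm of the ram's centre, seen from above, the turret is still, all four dies are seated upright in their cups (heights within 8 mm), the green button has been pressed and is up again (all of step 1 and height (world z) of die_red_mid between 0.063 and 0.079 m and angle between each of die_red_mid, die_blue_mid, die_yellow_mid, die_green_mid's own z axis and vertical below 0.3 rad and height (world z) of die_blue_mid between 0.063 and 0.079 m and height (world z) of die_yellow_mid between 0.063 and 0.079 m and height (world z) of die_green_mid between 0.063 and 0.079 m and value of joint ready_button below 0.002 m); the robot touches nothing.
It fails at once if the button is pressed while the red die is not under the ram (not (horizontal distance between die_red_mid and ram_face below 0.006 m) and value of joint ready_button above 0.004 m).
It fails at once if a die is lifted out of its cup (raised more than 8 mm) or tipped (not (height (world z) of die_red_mid between 0.063 and 0.079 m and angle between each of die_red_mid, die_blue_mid, die_yellow_mid, die_green_mid's own z axis and vertical below 0.3 rad and height (world z) of die_blue_mid between 0.063 and 0.079 m and height (world z) of die_yellow_mid between 0.063 and 0.079 m and height (world z) of die_green_mid between 0.063 and 0.079 m)).
It fails at once if something lying about on the bench is displaced by more than 20 mm (distance of any of spool_green, spool_blue, spool_yellow, rivet_jar, mallet, awl, wax_block from where it was at the start of the episode above 0.02 m).
It also fails if it takes over 53 s, if anything falls off the work surface, if the arm or the gripper's body presses on something with over 40 N, if the wrist force passes 120 N, or if a joint passes its speed limit or range.

## Robot

A 6-joint arm with a two-finger parallel gripper is mounted at the origin on the work surface. World frame = base frame: x ahead of the robot, y to its left, z up, the work surface at z = 0. Lengths are in mm, angles in rad, forces in N, time in s.
With the tool pointing down it reaches from about 300 to 775 mm from the base axis. Payload 14.6 kg.
Tool frame: the origin (TCP) lies at the very end of the fingers, on their centre line; the grasp point (between the pads) lies 19 mm behind it; z points along the fingers, y is the line along which they close (so a half turn about z gives the same grasp; the last joint's range is limited). The gripper opens to 94 mm and grips with 3 to 60 N. Pads are 16 mm wide; open, the fingers measure 119 mm over their backs; the gripper's body (75 mm by 177 mm) begins 78 mm behind the grasp point.
Start: joints at [-1.187, 0.3, 1.521, -0, 1.321, -0.067], TCP at [239.619, -495.047, 205.446] pointing down, gripper open.
Joint ranges: [-3.03, 3.03], [-0.79, 2.21], [0.23, 2.52], [-1.04, 4.18], [0, 3.07], [-2.55, 2.55]. Speed limits (rad/s): [2.22, 2.22, 2.57, 3.14, 3.14, 3.14].

## Interface

Orientations are given as [roll, pitch, yaw] about the fixed x, y, z axes, in that order (R = Rz(yaw) Ry(pitch) Rx(roll)).
In Python, from cell import manip, camera, get_calibration gives the robot as it stands. The module is installed in compiled form; this text tells all that it offers.
- The arm moves only by the tool jog_arm, never from a script. Its argument "plan" is one flat list of numbers, 6 for each row, row after row: the shift along the world's x, y, z in m, then the turn, a rotation vector about the world's x, y, z in degrees. A call has 1 to 20 rows; each row is the pose to reach, as a shift and turn from the pose commanded when the call began; what a row does not reach only later rows make up. A row lasts 1/10 s, in which the tool goes at most 50 mm and 8.59 degrees, less where a joint would pass 70% of its speed; a pose out of reach is approached as far as the arm can. A call with a gripper value outside its range is refused whole. "claw" is the finger opening in m, from 0 to 0.094, set as the call begins (left out, the last holds). The fingers move at their own pace and stop on an object; "force" is the grip in N (left out, the last holds). Time passes only in rows, so rows that repeat a pose let the fingers close. It gives the time, the measured TCP pose, the force, the opening and the grip force at its end, in the units of the state.
- manip.read_state(): the state, without advancing time (a new reading comes with each control period).
- camera(name): name is "side" or "top" or "wrist"; returns (picture, depth): 420x560x3 uint8, red, green, blue; 420x560 float32, mm along the optical axis (not along the pixel's ray), 0 where there is no reading.
- get_calibration(name): a dict with "fx", "fy", "cx", "cy" (pixels), "origin" and "attitude" of the camera in the world. Camera axes: x right, y down, z forward; pixel columns grow to the right and rows downward; lengths in mm; the calibration is good to about 2 mm. A picture is of the moment at which its call begins: read the wrist's pose just before it. get_calibration takes no time and is no camera call; for the wrist camera it gives the pose at the moment of the call.
- manip.sign_off(): hands the job in; it is judged then, once.
The state is a dict: "clock": time; "joints": joint angles; "qd": joint speeds; "effort": joint torques, N m; "eef_pos": TCP position; "eef_rot": TCP orientation; "wrist_force": force on the tool from outside, world axes, zero at the start; "moment": the same for the moment, N m; "finger_gap": finger opening in mm; "finger_force": force on a finger pad.
Only numpy, scipy, OpenCV 4.12 (cv2) and the standard library are available. Lean on these libraries where they do the work, as an engineer would, in place of code of your own. Each camera call takes 0.05 s, during which the arm holds its last target. There are 200 camera calls.

## Working session

There is one attempt and no reset: what is moved stays moved. The work goes in short steps, Python scripts to look and compute and a tool call to move; the robot and the scene stay as the last step left them, time stands still between calls to the robot, and variables do not carry over. Pictures are saved under pics/ and viewed, at most 10 in all, crops included, and the job is handed in when it is done.

Besides the shell and the picture viewer there is one more tool, called after "Request:" by a JSON object that holds its "api" and its "payload". jog_arm: Moves the arm, as the interface text tells. Its arguments: {"type":"object","properties":{"plan":{"type":"array"},"claw":{"type":"number"},"force":{"type":"number"}},"required":["plan"]}

```bash
mkdir -p pics; cat > h.py <<'E'
import numpy as np, cv2
from cell import manip, camera, get_calibration
from scipy.spatial.transform import Rotation as R
def rays(name):
    return get_calibration(name)
def pts(c,d):
    v,u=np.mgrid[:d.shape[0],:d.shape[1]]
    p=np.stack([(u-c['cx'])/c['fx']*d,(v-c['cy'])/c['fy']*d,d],-1)
    A=np.array(c['attitude'])
    M=A if A.shape==(3,3) else R.from_euler('xyz',A).as_matrix()
    return p@M.T+np.array(c['origin'])
E
python3 - <<'E'
from h import *
for n in ['top','side']:
    c=get_calibration(n);print(c)
    im,d=camera(n);np.savez(n,im=im,d=d)
    cv2.imwrite(f'pics/{n}1.png',im[...,::-1])
print(manip.read_state())
E
```

```text
{'fx': 401.8909275792282, 'fy': 401.8909275792282, 'cx': 283.4757392189375, 'cy': 208.48280529965382, 'origin': array([ 436.85775055,   -3.65551976, 1011.71137598]), 'attitude': array([-3.00174933,  0.01998077, -1.55278268])}
{'fx': 453.80595401916037, 'fy': 453.80595401916037, 'cx': 277.97104526382117, 'cy': 200.04323418839033, 'origin': array([261.89293265, 817.02018868, 651.32078222]), 'attitude': array([-2.13794944,  0.02399437, -2.79769741])}
{'clock': 0.1, 'joints': array([-1.18659726e+00,  3.00389941e-01,  1.52150760e+00, -6.46524034e-05,
        1.32069830e+00, -6.66184082e-02]), 'qd': array([-2.45280459e-03, -8.45626435e-04, -9.17965215e-04,  1.08397495e-03,
        3.56504423e-05, -4.09908629e-04]), 'effort': array([ 1.78939597e-03, -5.32644510e+01, -3.53283763e+01,  7.09600816e-02,
        2.34990427e-02, -2.72290589e-05]), 'eef_pos': array([ 239.52176023, -494.84805298,  204.96193153]), 'eef_rot': array([-3.14058752e+00, -4.29542300e-06,  4.50833507e-01]), 'wrist_force': array([ 0.23222921, -0.58124653,  0.83112898]), 'moment': array([-0.01079166,  0.04393177,  0.0581827 ]), 'finger_force': 0.0, 'finger_gap': 93.86035488090829}
```

View pics/top1.png

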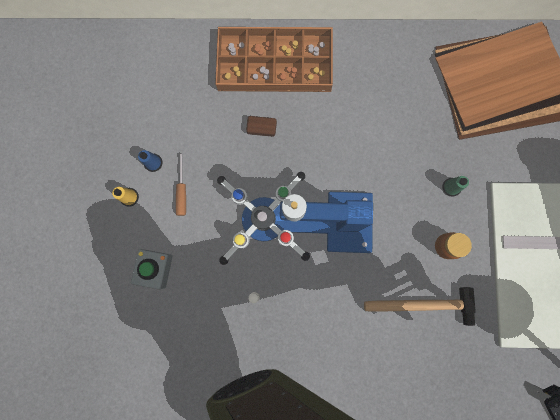

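View pics/side1.png

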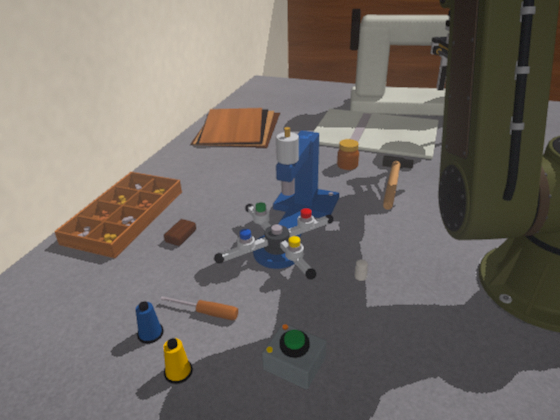

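```bash
cat >> h.py <<'E'
def cast(c,u,v,z):
    A=np.array(c['attitude']);M=R.from_euler('xyz',A).as_matrix()
    r=M@np.array([(u-c['cx'])/c['fx'],(v-c['cy'])/c['fy'],1]);o=np.array(c['origin'])
    return o+r*(z-o[2])/r[2]
def blob(im,lo,hi,box=None,amin=15):
    h=cv2.cvtColor(im,cv2.COLOR_RGB2HSV);m=cv2.inRange(h,lo,hi)
    n,_,s,ce=cv2.connectedComponentsWithStats(m)
    return [(ce[i].round(1),s[i,4]) for i in range(1,n) if s[i,4]>=amin and (box is None or (box[0]<ce[i][0]<box[2] and box[1]<ce[i][1]<box[3]))]
E
python3 - <<'E'
from h import *
f=np.load('top.npz');im,d=f['im'],f['d'];c=get_calibration('top')
B=(205,160,330,275)
for nm,lo,hi in [('red',(0,130,120),(8,255,255)),('yel',(20,130,120),(32,255,255)),('green',(50,100,40),(85,255,255)),('blue',(105,130,50),(125,255,255)),('black',(0,0,0),(180,255,28))]:
    for ce,a in blob(im,lo,hi,B): print(nm,ce,a,cast(c,*ce,44 if nm=='black' else 90)[:2].round(1))
for ce,a in blob(im,(50,100,40),(85,255,255),(130,240,170,290)): 
    print('btn',ce,a,d[int(ce[1]),int(ce[0])],pts(c,d)[int(ce[1]),int(ce[0])].round(1))
P=pts(c,d)
print('hub',cast(c,262,216,72),P[216,262],'beam/col')
m=(P[...,2]>185)&(P[...,2]<215);m[:,:230]=0;m[:,400:]=0;m[:170]=0;m[260:]=0
Q=P[m];print(len(Q),Q.min(0),Q.max(0))
for y in np.arange(-260,-60,15):
    s=Q[abs(Q[:,1]-y)<7]
    if len(s):print(y,s[:,0].min().round(1),s[:,0].max().round(1))
E
```

```text
red [285.2 236.7] 79 [501.  12.]
yel [239.3 239.2] 77 [493.5 117.3]
green [282.9 191.3] 60 [606.7  19.2]
blue [237.6 194.2] 78 [598.3 124.8]
blue [298.7 223.8] 535 [531.2 -18.6]
blue [260.1 235.5] 138 [502.8  69.7]
btn [145.8 268.8] 155 939.9294 [423.9 338.9  68.2]
hub [550.13224221  67.82676979  72.        ] [550.46569409  68.03719584  69.23372391] beam/col
1463 [ 520.85998387 -165.54263788  185.34114413] [571.26022552  22.0349469  214.0893266 ]
-170 522.3 568.7
-155 520.9 569.1
-140 521.6 571.3
-125 521.5 571.1
-110 522.1 570.7
-95 529.0 564.0
-80 529.3 564.1
-65 529.5 563.7
```

```bash
python3 - <<'E'
from h import *
im=np.load('top.npz')['im'][150:300,120:390]
cv2.imwrite('pics/crop.png',cv2.resize(im,None,fx=2.9,fy=2.9,interpolation=cv2.INTER_CUBIC)[...,::-1])
E
```

```text
(no output)
```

View pics/crop.png

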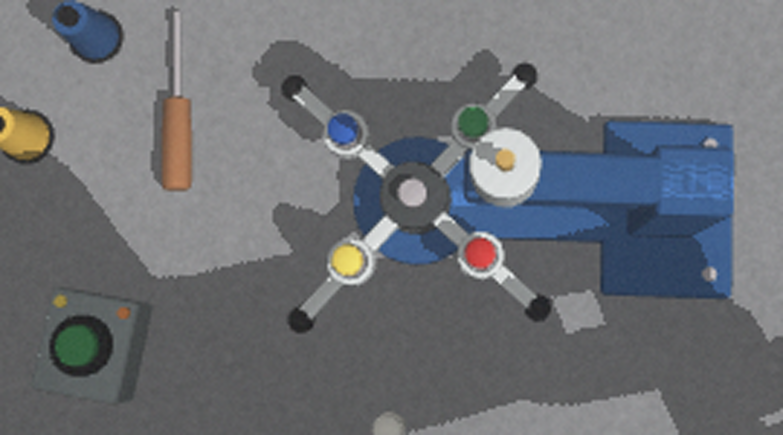

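Request:
{"api": "jog_arm", "payload": {"plan": [0.018, 0.04, 0, 0, 0, -6, 0.037, 0.08, 0, 0, 0, -12, 0.056, 0.12, 0, 0, 0, -18, 0.075, 0.16, 0, 0, 0, -24, 0.094, 0.2, 0, 0, 0, -25.8, 0.11, 0.245, 0, 0, 0, -25.8, 0.125, 0.29, 0, 0, 0, -25.8, 0.138, 0.335, 0, 0, 0, -25.8, 0.15, 0.38, 0, 0, 0, -25.8, 0.16, 0.425, 0, 0, 0, -25.8, 0.17, 0.47, 0, 0, 0, -25.8, 0.18, 0.515, 0, 0, 0, -25.8, 0.19, 0.56, 0, 0, 0, -25.8, 0.205, 0.605, 0, 0, 0, -25.8, 0.23, 0.64, 0, 0, 0, -25.8, 0.259, 0.664, 0, 0, 0, -25.8, 0.259, 0.664, 0, 0, 0, -25.8, 0.259, 0.664, 0, 0, 0, -25.8], "claw": 0, "force": 20}}

```text
clock: 1.9
eef_pos: [498.3, 169.1, 204.6]
eef_rot: [3.141, 0.002, 0.001]
wrist_force: [0.1, -0.2, 0.1]
finger_gap: 0.2
finger_force: 0.0
```

Request:
{"api": "jog_arm", "payload": {"plan": [0, 0, -0.045, 0, 0, 0, 0, 0, -0.09, 0, 0, 0, 0, 0, -0.135, 0, 0, 0, 0, 0, -0.16, 0, 0, 0, 0, 0, -0.175, 0, 0, 0, 0, 0, -0.175, 0, 0, 0]}}

```text
clock: 2.5
eef_pos: [497.1, 167.8, 29.0]
eef_rot: [3.141, 0.003, -0.0]
wrist_force: [-0.6, 0.5, 0.3]
finger_gap: 0.5
finger_force: 0.0
```

```bash
python3 - <<'E'
from h import *
print(manip.read_state()['eef_pos'],manip.read_state()['wrist_force'])
im,d=camera('side');cv2.imwrite('pics/side2.png',im[...,::-1])
s=np.array([498.6,169.0])
for t in list(range(130,177,3))+[177,178,179,179.3]:
    p=np.radians(180-t);S=7+12.5*np.cos(p)+8*np.sin(p);a=np.radians(t)
    e=np.array([np.cos(a),np.sin(a)]);n=np.array([-e[1],e[0]])
    q=np.array([550,68.3])+111*e-S*n
    print(t,(q-s).round(0))
E
```

```text
[497.09774042 167.80928519  28.98509712] [-0.56648429  0.49398595  0.32927023]
130 [-4. -2.]
133 [-9. -5.]
136 [-13.  -8.]
139 [-18. -12.]
142 [-23. -15.]
145 [-27. -19.]
148 [-31. -23.]
151 [-35. -28.]
154 [-39. -32.]
157 [-42. -37.]
160 [-46. -43.]
163 [-49. -48.]
166 [-51. -53.]
169 [-54. -59.]
172 [-56. -65.]
175 [-57. -71.]
177 [-58. -75.]
178 [-59. -77.]
179 [-59. -79.]
179.3 [-59. -80.]
```

View pics/side2.png

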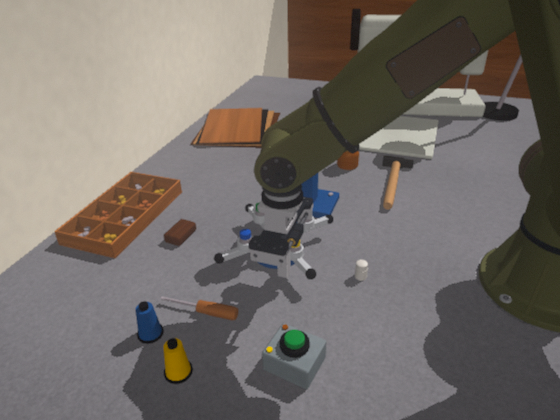

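Request:
{"api": "jog_arm", "payload": {"plan": [-0.004, -0.002, 0, 0, 0, 0, -0.009, -0.005, 0, 0, 0, 0, -0.013, -0.008, 0, 0, 0, 0, -0.018, -0.012, 0, 0, 0, 0, -0.023, -0.015, 0, 0, 0, 0, -0.027, -0.019, 0, 0, 0, 0, -0.031, -0.023, 0, 0, 0, 0, -0.035, -0.028, 0, 0, 0, 0, -0.039, -0.032, 0, 0, 0, 0, -0.042, -0.037, 0, 0, 0, 0, -0.046, -0.043, 0, 0, 0, 0, -0.049, -0.048, 0, 0, 0, 0, -0.051, -0.053, 0, 0, 0, 0, -0.053, -0.057, 0, 0, 0, 0, -0.055, -0.061, 0, 0, 0, 0, -0.056, -0.064, 0, 0, 0, 0, -0.057, -0.067, 0, 0, 0, 0, -0.0575, -0.069, 0, 0, 0, 0, -0.058, -0.07, 0, 0, 0, 0, -0.058, -0.07, 0, 0, 0, 0]}}

```text
clock: 4.55
eef_pos: [440.5, 98.8, 30.4]
eef_rot: [3.141, 0.0, 0.0]
wrist_force: [-0.1, -0.4, 0.4]
finger_gap: 0.6
finger_force: 0.1
```

```bash
python3 - <<'E'
from h import *
print(manip.read_state()['eef_pos'],manip.read_state()['wrist_force'])
a,_=camera('side');b,_=camera('top')
g=np.hstack([cv2.resize(x[y:y+140,u:u+130],None,fx=3,fy=3,interpolation=cv2.INTER_CUBIC) for x,u,y in [(a,210,150),(b,205,150)]])
cv2.imwrite('pics/p3.png',g[...,::-1])
E
```

```text
[440.45115885  98.82590325  30.38380765] [-0.10781953 -0.37450888  0.41962008]
```

View pics/p3.png

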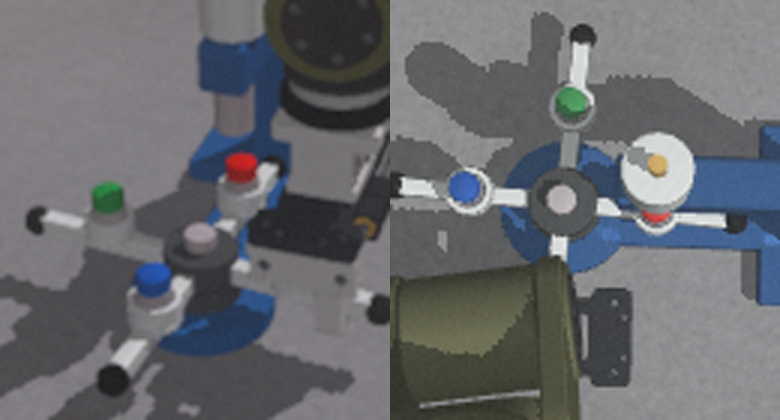

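```bash
python3 - <<'E'
from h import *
hub=np.array([550,68.3]);c=get_calibration('top');im,_=camera('top')
B=(205,160,330,275)
for nm,lo,hi in [('green',(50,100,40),(85,255,255)),('blue',(105,130,50),(125,255,255))]:
    for ce,a in blob(im,lo,hi,B):
        p=cast(c,*ce,90)[:2]-hub;print(nm,ce,a,p.round(1),np.hypot(*p).round(1),np.degrees(np.arctan2(p[1],p[0])).round(1))
c=get_calibration('side');im,d=camera('side');print(manip.read_state()['clock'])
for nm,lo,hi in [('red',(0,130,120),(8,255,255)),('green',(50,100,40),(85,255,255)),('blue',(105,130,50),(125,255,255))]:
    for ce,a in blob(im,lo,hi,(215,180,350,285)):
        p=cast(c,*ce,86)[:2];print('side',nm,ce,a,p.round(1))
for u in (280,284,288,292,296):print(u,cast(c,u,192,118))
P=pts(c,d)
for r in range(182,194,3):
    s=P[r,276:300];print(r,[tuple(x.round().astype(int)) for x in s[::2]])
E
```

```text
green [264.9 183.3] 66 [75.1 -6.7] 75.4 -5.1
blue [272.8 202.3] 44 [ 30.4 -26.1] 40.1 -40.7
blue [229.4 212. ] 76 [ 6.1 74.1] 74.4 85.3
blue [246.  222.2] 26 [-17.   34.8] 38.7 116.1
4.75
side red [290.3 205.1] 52 [540.   -2.5]
side green [245.5 215.4] 82 [621.2  66.9]
side blue [290.9 184.2] 577 [568.1 -91.8]
side blue [301.7 213.9] 33 [504.8  23.6]
side blue [290.7 229.7] 23 [509.4  86.9]
side blue [260.5 242.6] 111 [553.7 147.5]
side blue [284.  258.6] 436 [492.1 180.1]
280 [ 5.63324018e+02 -2.54820441e-01  1.18000000e+02]
284 [554.7335738   -2.95677281 118.        ]
288 [546.15008158  -5.65653871 118.        ]
292 [537.57353245  -8.3541208  118.        ]
296 [529.003918   -11.04952173 118.        ]
182 [(np.int64(661), np.int64(-233), np.int64(-2)), (np.int64(653), np.int64(-230), np.int64(0)), (np.int64(649), np.int64(-234), np.int64(-1)), (np.int64(556), np.int64(6), np.int64(149)), (np.int64(549), np.int64(11), np.int64(153)), (np.int64(545), np.int64(10), np.int64(153)), (np.int64(536), np.int64(23), np.int64(162)), (np.int64(538), np.int64(5), np.int64(151)), (np.int64(535),
[... 1140 characters left out ...]
), (np.int64(567), np.int64(-112), np.int64(64)), (np.int64(561), np.int64(-110), np.int64(66)), (np.int64(556), np.int64(-112), np.int64(66))]
191 [(np.int64(644), np.int64(-188), np.int64(-3)), (np.int64(639), np.int64(-190), np.int64(-3)), (np.int64(633), np.int64(-190), np.int64(-3)), (np.int64(555), np.int64(8), np.int64(127)), (np.int64(551), np.int64(9), np.int64(128)), (np.int64(546), np.int64(9), np.int64(129)), (np.int64(541), np.int64(8), np.int64(130)), (np.int64(538), np.int64(6), np.int64(129)), (np.int64(535), np.int64(1), np.int64(127)), (np.int64(567), np.int64(-112), np.int64(55)), (np.int64(560), np.int64(-107), np.int64(59)), (np.int64(556), np.int64(-110), np.int64(58))]
```

```bash
python3 - <<'E'
from h import *
im,_=camera('side')
cv2.imwrite('pics/p4.png',cv2.resize(im[150:250,240:340],None,fx=6,fy=6,interpolation=cv2.INTER_NEAREST)[...,::-1])
E
```

```text
(no output)
```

View pics/p4.png

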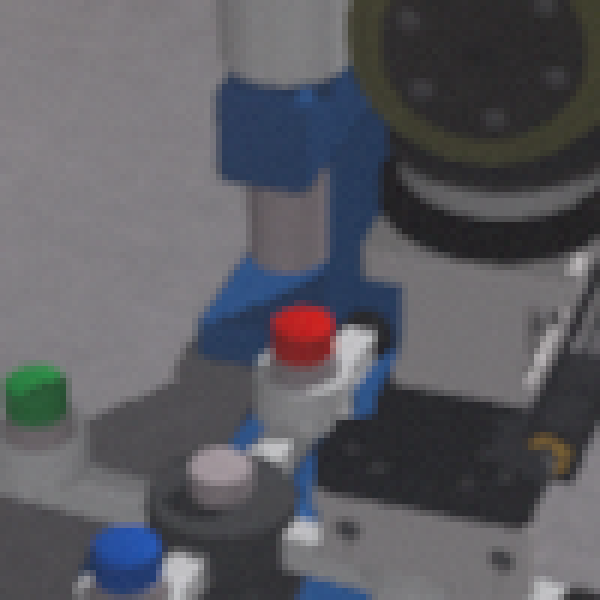

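Request:
{"api": "jog_arm", "payload": {"plan": [0, -0.002, 0, 0, 0, 0, -0.0005, -0.0035, 0, 0, 0, 0, -0.0005, -0.005, 0, 0, 0, 0, -0.001, -0.0065, 0, 0, 0, 0, -0.001, -0.0075, 0, 0, 0, 0, -0.001, -0.008, 0, 0, 0, 0, -0.001, -0.0083, 0, 0, 0, 0, -0.001, -0.0083, 0, 0, 0, 0, -0.001, 0.004, 0, 0, 0, 0, -0.001, 0.02, 0, 0, 0, 0, -0.001, 0.03, 0.02, 0, 0, 0, -0.001, 0.06, 0.055, 0, 0, 0, -0.001, 0.1, 0.08, 0, 0, 0, -0.001, 0.14, 0.1, 0, 0, 0, -0.001, 0.185, 0.1, 0, 0, 0, -0.01, 0.23, 0.1, 0, 0, 0, -0.016, 0.239, 0.1, 0, 0, 0, -0.016, 0.239, 0.1, 0, 0, 0]}}

```text
clock: 6.6
eef_pos: [423.4, 339.4, 130.1]
eef_rot: [3.141, 0.001, 0.003]
wrist_force: [0.9, -0.2, 0.6]
finger_gap: 0.5
finger_force: 0.0
```

```bash
python3 - <<'E'
from h import *
print(manip.read_state()['eef_pos'])
hub=np.array([550,68.3]);c=get_calibration('top');im,_=camera('top')
for nm,lo,hi in [('yel',(20,130,120),(32,255,255)),('green',(50,100,40),(85,255,255)),('blue',(105,130,50),(125,255,255))]:
    for ce,a in blob(im,lo,hi,(205,160,330,275)):
        p=cast(c,*ce,90)[:2]-hub;print(nm,ce,a,p.round(1),np.hypot(*p).round(1),np.degrees(np.arctan2(p[1],p[0])).round(1))
b,_=camera('side')
g=np.hstack([cv2.resize(b[150:250,240:340],None,fx=4,fy=4,interpolation=cv2.INTER_CUBIC),cv2.resize(im[160:260,225:325],None,fx=4,fy=4,interpolation=cv2.INTER_CUBIC)])
cv2.imwrite('pics/p5.png',g[...,::-1])
c=get_calibration('side')
for ce,a in blob(b,(0,130,120),(8,255,255),(215,180,350,285)): print('red',ce,a,cast(c,*ce,82.5))
E
```

```text
[423.42234043 339.39799145 130.06954977]
yel [259.8 247.6] 75 [-74.9   1.3] 74.9 179.0
green [262.8 183.3] 66 [75.  -1.8] 75.0 -1.3
blue [271.6 201.4] 20 [ 32.5 -23.3] 40.0 -35.7
blue [229.2 214.2] 75 [ 1.  74.4] 74.4 89.2
blue [246.7 226.3] 63 [-26.5  32.9] 42.2 128.9
```

View pics/p5.png

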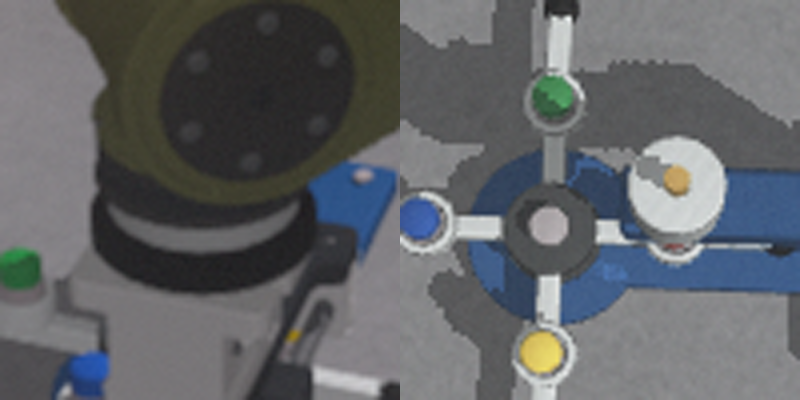

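Request:
{"api": "jog_arm", "payload": {"plan": [-0.045, 0, 0, 0, 0, 0, -0.09, 0, 0, 0, 0, 0, -0.135, 0, 0, 0, 0, 0, -0.16, 0, 0, 0, 0, 0, -0.16, 0, 0, 0, 0, 0]}}

```text
clock: 7.2
eef_pos: [263.1, 337.0, 130.8]
eef_rot: [-3.141, -0.0, 0.001]
wrist_force: [-0.6, -0.8, 0.5]
finger_gap: 0.6
finger_force: 0.0
```

```bash
python3 - <<'E'
from h import *
b,_=camera('side');c=get_calibration('side');im,d=camera('top')
g=cv2.resize(b[150:250,240:340],None,fx=6,fy=6,interpolation=cv2.INTER_CUBIC)
cv2.imwrite('pics/p6.png',g[...,::-1])
for ce,a in blob(b,(0,130,120),(8,255,255),(215,180,350,285)): print('red',ce,a,cast(c,*ce,82.5))
for r in (187,190,192): print(r,b[r,276:300].tolist())
c=get_calibration('top')
for ce,a in blob(im,(50,100,40),(85,255,255),(130,240,170,290)): print('btn',ce,a,pts(c,d)[int(ce[1]),int(ce[0])].round(1),[cast(c,*ce,z)[:2].round(1) for z in (60,68)])
E
```

```text
red [288.1 203.6] 28 [548.51434182 -12.04136542  82.5       ]
187 [[132, 131, 135], [132, 130, 134], [133, 131, 136], [130, 128, 131], [130, 127, 133], [110, 106, 111], [96, 89, 93], [100, 95, 99], [104, 97, 102], [106, 99, 105], [107, 102, 107], [110, 103, 107], [110, 102, 107], [108, 100, 105], [105, 98, 101], [108, 102, 106], [108, 101, 106], [112, 107, 110], [93, 94, 109], [53, 69, 98], [44, 59, 91], [42, 60, 92], [42, 62, 92], [43, 63, 94]]
190 [[132, 131, 135], [132, 130, 135], [132, 129, 134], [131, 129, 132], [131, 129, 133], [112, 110, 113], [94, 88, 93], [100, 95, 99], [105, 100, 104], [108, 101, 106], [109, 102, 107], [111, 103, 108], [109, 103, 108], [106, 100, 103], [106, 100, 104], [109, 102, 107], [110, 103, 107], [113, 106, 111], [95, 94, 110], [55, 71, 99], [43, 62, 93], [46, 63, 94], [46, 64, 95], [44, 62, 93]]
192 [[131, 128, 133], [130, 127, 132], [132, 129, 133], [132, 129, 132], [109, 112, 126], [83, 90, 111], [91, 89, 99], [100, 94, 98], [106, 99, 103], [107, 102, 106], [110, 104, 108], [110, 104, 108], [108, 101, 107], [107, 101, 106], [107, 101, 106], [108, 102, 107], [111, 104, 107], [116, 108, 114], [94, 95, 110], [46, 64, 95], [46, 64, 95], [43, 61, 95], [42, 61, 94], [44, 63, 95]]
btn [146.  268.8] 165 [423.9 336.6  68.2] [array([421.9, 339.4]), array([422.1, 336.5])]
```

View pics/p6.png

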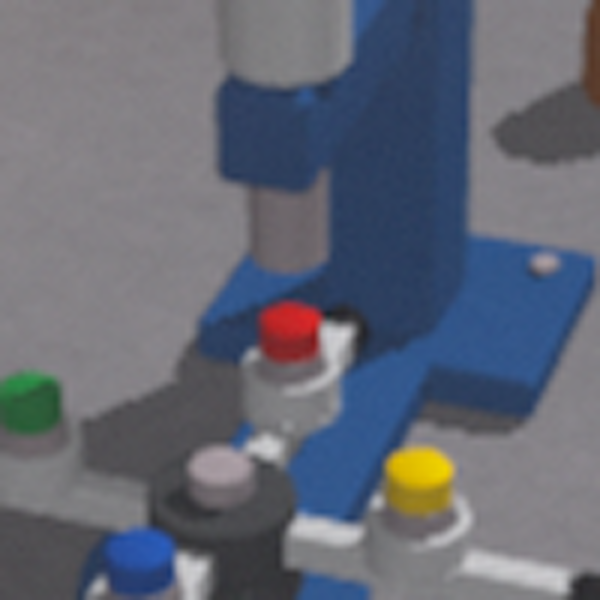

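Request:
{"api": "jog_arm", "payload": {"plan": [0.045, 0, 0, 0, 0, 0, 0.09, 0, 0, 0, 0, 0, 0.135, 0, 0, 0, 0, 0, 0.158, 0, 0, 0, 0, 0, 0.158, 0, 0, 0, 0, 0, 0.158, 0, -0.03, 0, 0, 0, 0.158, 0, -0.05, 0, 0, 0, 0.158, 0, -0.056, 0, 0, 0, 0.158, 0, -0.06, 0, 0, 0, 0.158, 0, -0.063, 0, 0, 0, 0.158, 0, -0.065, 0, 0, 0, 0.158, 0, -0.065, 0, 0, 0]}}

```text
clock: 8.5
eef_pos: [423.0, 338.1, 66.1]
eef_rot: [-3.141, -0.001, 0.001]
wrist_force: [0.3, -0.3, 1.6]
finger_gap: 0.3
finger_force: 1.0
```

Request:
{"api": "jog_arm", "payload": {"plan": [0, 0, -0.002, 0, 0, 0, 0, 0, -0.004, 0, 0, 0, 0, 0, -0.005, 0, 0, 0, 0, 0, -0.005, 0, 0, 0]}}

```text
clock: 8.9
eef_pos: [423.0, 338.2, 61.2]
eef_rot: [-3.141, -0.001, 0.001]
wrist_force: [-0.4, -1.3, 10.5]
finger_gap: 0.7
finger_force: 4.6
```

Request:
{"api": "jog_arm", "payload": {"plan": [0, 0, -0.001, 0, 0, 0, 0, 0, -0.001, 0, 0, 0, 0, 0, 0.01, 0, 0, 0, 0, 0, 0.04, 0, 0, 0, 0, 0, 0.08, 0, 0, 0, -0.045, 0, 0.1, 0, 0, 0, -0.09, 0, 0.1, 0, 0, 0, -0.135, 0, 0.1, 0, 0, 0, -0.16, 0, 0.1, 0, 0, 0, -0.16, 0, 0.1, 0, 0, 0]}}

```text
clock: 9.9
eef_pos: [260.3, 337.9, 160.7]
eef_rot: [-3.141, 0.0, 0.003]
wrist_force: [-0.1, -0.7, 0.2]
finger_gap: 0.5
finger_force: 0.0
```

```bash
python3 - <<'E'
from h import *
c=get_calibration('side');b,_=camera('side');im,d=camera('top')
for ce,a in blob(b,(0,130,120),(8,255,255),(215,180,350,285)): print('red',ce,a)
c=get_calibration('top')
for ce,a in blob(im,(50,100,40),(85,255,255),(130,240,170,290)): print('btn',pts(c,d)[int(ce[1]),int(ce[0])].round(1))
print(manip.read_state()['clock'],manip.read_state()['wrist_force'])
print(manip.sign_off())
E
```

```text
red [288.9 203.6] 27
btn [423.8 339.3  67.2]
10.0 [ 0.26823515 -0.03972512 -0.3548027 ]
the job is handed in; nothing more can be done
None
```

The job is handed in: the red die sits under the ram (about 1 mm off by the camera), and the green button was pressed to its stop and released. The arm is clear. The hand-in gave no verdict.

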